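Lock a grinding jar into the shaker mill

ROBOT

A 6-joint arm with a two-finger parallel gripper is mounted at the origin on a cart in front of the work surface, level with it; the furniture and walls round the work are solid. World frame = base frame: x ahead of the robot, y to its left, z up, the work surface at z = 0. Lengths are in m, angles in degrees, forces in N, time in s.
With the tool pointing down it reaches from about 0.35 to 0.85 m from the base axis. Payload 8.1 kg.
Tool frame: the origin (TCP) lies on the centre line of the jaws, within the pads' length; the fingertips stand 17 mm ahead of it and the grasp point (between the pads) lies 2 mm behind it (robot.tip_extent is the distance from the TCP to the fingertips, in m); z points along the fingers, y is the line along which they close (so a half turn about z gives the same grasp; the last joint's range is limited). The gripper opens to 93 mm and grips with 3 to 60 N. Pads are 15 mm wide; open, the fingers measure 128 mm over their backs; the gripper's body (75 mm by 188 mm) begins 65 mm behind the grasp point.
Start: joints at [-4.893, 7.471, 85.268, -0, 87.261, -4.893], TCP at [0.6, 0, 0.236] pointing down, gripper open.
Joint ranges: [-169.43, 169.43], [-51.17, 129.36], [1.28, 143.12], [-76.62, 256.62], [0, 156.53], [-152.29, 152.29]. Speed limits (degrees/s): [136.94, 136.94, 159.86, 180, 180, 180].

INTERFACE

Orientations are given as a 3x3 rotation matrix whose columns are the frame's x, y, z axes.
In Python, from rig import robot gives the robot as it stands.
- The arm moves only by the shell command python3 -m crank 'ROWS' [OPENING] [FORCE]. ROWS is JSON, one flat list of numbers, 6 for each row, row after row: the shift along the tool's x, y, z as a fraction of full scale, then the turn, a rotation vector about the tool's x, y, z as a fraction of full scale. A call has 1 to 5 rows; each row shifts and turns the commanded pose from where the row before left it, along the tool's axes as they then stand; what a row does not reach is not made up. Full scale, the value 1, is 20 mm for a shift and 0.15 rad for a turn. A row lasts 1/8 s, in which the tool goes at most 62.5 mm and 10.7 degrees, less where a joint would pass 70% of its speed; a pose out of reach is approached as far as the arm can. A call with a number of a shift or a turn outside -1 to 1 is refused whole. A call with a gripper value outside its range is refused whole. OPENING is the gripper's target within -1 to 1 (fully open at 1, half-way at 0, shut at -1), set as the call begins (- or left out, the last holds). The fingers move at their own pace and stop on an object; FORCE is the grip in N (left out, the last holds). Time passes only in rows, so rows that do not move let the fingers close. It gives the time, the measured TCP pose, the force, the opening and the grip force at its end, in the units of the state.
- robot.get_obs(): the state, without advancing time (a new reading comes with each control period).
- robot.snapshot(name): name is "scene" or "side" or "wrist"; returns a dict with "image" (384x512x3 uint8, blue, green, red), "K" (3x3 intrinsics, pixels), "R" (3x3) and "t" (3): a world point X has camera coordinates R X + t. Camera axes: x right, y down, z forward; pixel columns grow to the right and rows downward; lengths in m; the calibration is good to about 2 mm. A picture is of the moment at which its call begins. There is no depth.
- robot.job_done(): hands the job in; it is judged then, once.
Trained networks look in a picture, given as the dict that the camera call returned (one of the last four; its "shot" number tells which), for a name from the list of things; names that differ only in an ending like _2 or _b are one class to them, and where a whole thing is asked for, a point or a joint stands for the part that bears it (a point fixed in the world has none). Each returns a list of dicts, best first, with "conf" (0 to 1); they miss things now and then, are a little off and sometimes report something else, mostly with a low value. They report only what shows in the picture. A call takes as long as a camera call. They do not tell look-alikes from the thing itself.
- robot.find_in(picture, name): "xyz" ([x, y, z] in m, in world coordinates, good to about 4 mm: the middle of the surface that is visible of it).
The state is a dict: "time": time; "joint_pos": joint angles; "joint_velocities": joint speeds; "tau": joint torques, N m; "tool_pos": TCP position; "ee_rot": TCP orientation; "force": force on the tool from outside, world axes, zero at the start; "torque": the same for the moment, N m; "gripper_width": finger opening in m; "grasp_force": force on a finger pad.
Only numpy, scipy, OpenCV 4.12 (cv2) and the standard library are available. Lean on these libraries where they do the work, as an engineer would, in place of code of your own. Each camera call takes 0.05 s, during which the arm holds its last target. There are 200 camera calls.

TASK

Get the grinding jar ready to run in the small shaker mill: without picking it up, push the steel jar along the mill's deck until it sits fully home in the black horseshoe nest under the raised clamp, then push the red clamp handle over its dead point until it snaps and stays locked with the rubber foot pressing on the jar's lid. Only push with the fingertips, lift nothing, leave the other things on the bench where they are, and finish with the hand clear.

Things in the scene. Friction and masses are not known exactly. Their poses are not given: they have to be found in the camera images.
- shaker_mill: The mill, fixed to the bench: white housing 150 x 262 mm, control panel on its -x side, aluminium deck 56 mm above the bench. Origin on the bench straight below the nest's centre; z up, +y from nest to the deck's open end. Deck flat from y = +40 to +138 mm, x = -70 to +70 mm. At y = -52 to -126 mm a block 40 mm wide (66 mm wide at its foot), 62 mm above the deck, carries the clamp.
- nest (a point): Centre of the nest, at deck level, axes as the mill's. The nest is a black horseshoe 12 mm high with 8 mm walls, inner radius 29.7 mm round this point, open to +y: straight sides to y = +22 mm, then flared outward by 33 degrees to about y = +40 mm. A jar fully home has its axis on this point (1.7 mm of play all round).
- jar_center (a point): Centre of the loose grinding jar, a plain steel cylinder 56 mm in diameter and 62 mm tall with a flat lid, half-way up (31 mm above its foot); z is its axis. 0.3 to 0.65 kg. It stands on the deck in front of the nest's mouth and slides when pushed low on its side.
- clamp_pivot (a point): Fixed point on the handle's hinge axis, which is level and parallel to the mill's x; 113 mm from the nest centre to -y, 82 mm above the deck. The clamp's arm is hinged between this point and the nest; open, it stands up (y = -40 to -75 mm) to 150 mm above the deck, its foot jutting to y = -18 mm; it comes down over the nest as the handle is pushed.
- grip_end (a point): Centre of the rounded end (radius 10.5 mm) of the handle's red grip, 82 mm from clamp_pivot; moves with the handle. Open, the handle leans back, away from the nest (to -y), 42 degrees from upright; locked, it leans 19.5 degrees over to +y. Its far (-y) side is free: pushed there to +y, following its arc, it swings up and over. Needs up to about 10 N on the way to the dead point.
- clamp_handle (a joint): Handle angle, rad: 0 open, growing as it is pushed towards the nest. The foot meets the jar's lid at about 0.65; dead point about 0.95 (handle 12 degrees past upright); past it the handle snaps by itself to the locked stop at 1.073 and stays. Let go before the dead point with the foot on the lid, it springs back to about 0.65; short of that it may swing on under the arm's weight.
- clamp_foot: The sprung black rubber foot, 19 mm in diameter, on the end of the clamp's arm; origin at the centre of its pressing face. On a jar that is home and locked it presses with some 11 N.
- grinding_jar: The same grinding jar; origin at the centre of its underside.
- beaker_100: Bystander: glass beaker, 56 mm wide, 70 mm tall.
- beaker_50: Bystander: small glass beaker, 48 mm wide, 56 mm tall.
- timer: Bystander: white bench timer, 58 x 62 x 18 mm, behind the mill.
- small_crucible: Bystander: white porcelain crucible, 42 mm wide, 35 mm tall, near the front of the hotplate.
- spare_crucible: Bystander: white porcelain crucible, 42 mm wide, 35 mm tall, behind the mill.
- spare_lid: Bystander: white porcelain crucible lid, 45 mm wide, 13 mm tall.
- cal_weight_a: Bystander: brass-coloured knobbed weight, 26 mm wide, 41 mm tall, left of the mill.
Not all that is in view belongs to the job. Leave any yellow look-alike of the grinding_jar alone.

How it is judged:
By the outcome, as a careful person would: the job done as asked, in the order asked, and still so for the second after the job is handed in, with the robot touching nothing.
It also fails if it takes over 51 s, if anything falls off the work surface, if the arm or the gripper's body presses on something with over 40 N, if the wrist force passes 120 N, or if a joint passes its speed limit or range.

## Working session

There is one attempt and no reset: what is moved stays moved. The work goes in short steps, Python scripts to look and compute and a shell command to move; the robot and the scene stay as the last step left them, time stands still between calls to the robot, and variables do not carry over. Pictures are saved under pics/ and viewed, at most 10 in all, crops included, and the job is handed in when it is done.

```bash
ls; mkdir -p pics; python3 - <<'E'
from rig import robot
import cv2
for n in ("scene","side"):
    p=robot.snapshot(n); cv2.imwrite(f"pics/{n}0.png",p["image"])
    for k in ("shaker_mill","nest","jar_center","grinding_jar","clamp_pivot","grip_end","clamp_foot","clamp_handle"):
        try: print(n,k,[( [round(float(v),3) for v in d["xyz"]],round(float(d["conf"]),2)) for d in robot.find_in(p,k)[:3]])
        except Exception as e: print(n,k,e)
o=robot.get_obs();print(o["time"],o["tool_pos"],o["ee_rot"])
E
```

```text
pics
scene shaker_mill [([0.512, 0.276, 0.056], 0.93)]
scene nest [([0.513, 0.267, 0.058], 0.64)]
scene jar_center [([0.514, 0.517, 0.057], 0.89), ([0.485, 0.369, 0.103], 0.69), ([0.389, 0.489, 0.061], 0.64)]
scene grinding_jar [([0.491, 0.373, 0.113], 0.74), ([0.514, 0.514, 0.054], 0.63), ([0.388, 0.488, 0.062], 0.55)]
scene clamp_pivot [([0.512, 0.272, 0.056], 0.86)]
scene grip_end [([0.548, 0.158, 0.162], 0.87), ([0.651, 0.485, 0.038], 0.5)]
scene clamp_foot []
scene clamp_handle [([0.55, 0.156, 0.167], 0.77)]
side shaker_mill [([0.526, 0.24, 0.069], 0.95)]
side nest [([0.532, 0.234, 0.069], 0.86)]
side jar_center [([0.405, 0.464, 0.038], 0.91), ([0.5, 0.34, 0.098], 0.67)]
side grinding_jar [([0.404, 0.468, 0.045], 0.97), ([0.502, 0.343, 0.097], 0.8)]
side clamp_pivot [([0.526, 0.233, 0.067], 0.95)]
side grip_end [([0.548, 0.15, 0.163], 0.6)]
side clamp_foot []
side clamp_handle [([0.55, 0.155, 0.158], 0.64)]
0.9 [6.00003892e-01 1.75401265e-05 2.35646310e-01] [[ 2.00710971e-05  1.00000000e+00 -1.67983317e-06]
 [ 1.00000000e+00 -2.00710990e-05 -1.13683692e-06]
 [-1.13687064e-06 -1.67981035e-06 -1.00000000e+00]]
```

View pics/scene0.png

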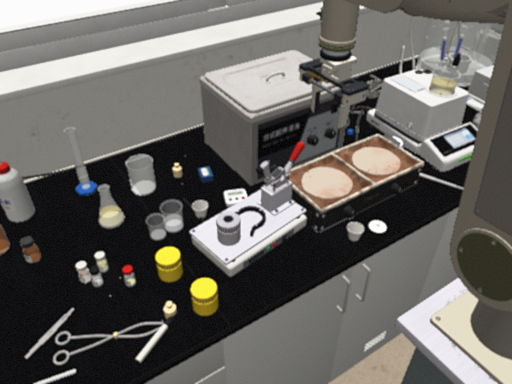

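View pics/side0.png

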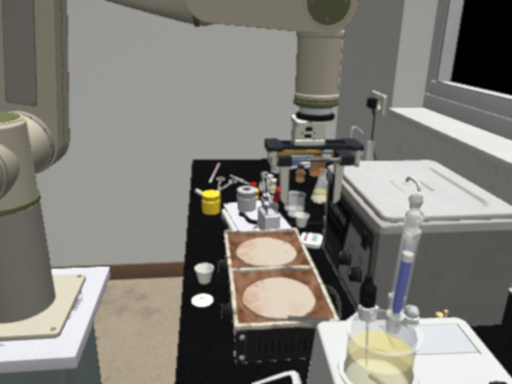

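Grey steel jar at scene pixel (229,228) on the deck fits; the two yellow jars (168,265) and (204,297) on the bench are look-alikes. I'll confirm it in a crop.

```bash
python3 - <<'E'
from rig import robot
import cv2,numpy as np
p=robot.snapshot("scene"); im=p["image"]
c=im[130:280,180:330]; cv2.imwrite("pics/crop1.png",cv2.resize(c,(600,600),interpolation=cv2.INTER_CUBIC))
w=robot.snapshot("wrist"); cv2.imwrite("pics/wrist0.png",w["image"])
print(p["K"],p["R"],p["t"]); print(w["K"],-w["R"].T@w["t"],w["R"])
E
```

```text
[[456.37003293   0.         254.26007285]
 [  0.         456.37003293 188.87172883]
 [  0.           0.           1.        ]] [[-0.54994455 -0.83518507  0.00518543]
 [-0.5302068   0.34431486 -0.77480838]
 [ 0.64532297 -0.428851   -0.63217489]] [0.52241648 0.30100772 0.95340625]
[[293.13755206   0.         254.07472355]
 [  0.         293.13755206 191.62217971]
 [  0.           0.           1.        ]] [0.59927605 0.08192226 0.38478532] [[ 9.99999835e-01 -4.39414786e-04  3.70797634e-04]
 [-5.29003076e-04 -9.55813739e-01  2.93972477e-01]
 [ 2.25237620e-04 -2.93972625e-01 -9.55813813e-01]]
```

View pics/crop1.png

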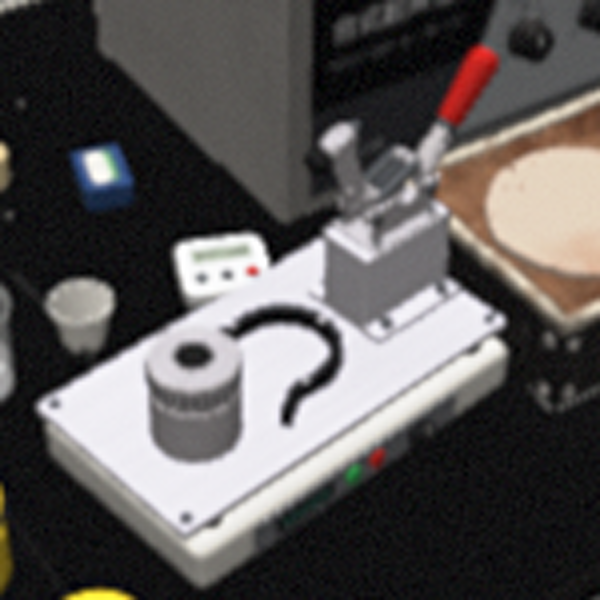

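The crop confirms it: the steel jar on the deck, lid centre crop (190,356); deck corners at crop (38,408), (190,530), (505,320); grip end near (483,60).

```bash
cat > h.py <<'E'
import numpy as np
def ray(p,u,v,z):
    C=-p["R"].T@p["t"]; d=p["R"].T@np.linalg.inv(p["K"])@np.array([u,v,1.]); return C+d*(z-C[2])/d[2]
def proj(p,X):
    c=p["K"]@(p["R"]@np.asarray(X,float)+p["t"]); return c[:2]/c[2]
E
python3 - <<'E'
from rig import robot
import numpy as np
from h import *
p=robot.snapshot("scene")
for n,(u,v),z in [("L",(38,408),.056),("B",(190,530),.056),("R",(505,320),.056),("lid",(192,356),.118),("grip",(483,62),.2),("footcorner",(380,340),.056),("nestL",(228,328),.062),("nestR",(290,420),.068),("nestInBack",(300,308),.068)]:
    print(n,ray(p,180+u/4-.4,130+v/4-.4,z).round(4))
E
```

```text
L [0.5744 0.436  0.056 ]
B [0.4406 0.4089 0.056 ]
R [0.4833 0.1498 0.056 ]
lid [0.5049 0.367  0.118 ]
grip [0.5595 0.1209 0.2   ]
footcorner [0.5114 0.2277 0.056 ]
nestL [0.5675 0.3055 0.062 ]
nestR [0.4729 0.3207 0.068 ]
nestInBack [0.553  0.2608 0.068 ]
```

View pics/wrist0.png

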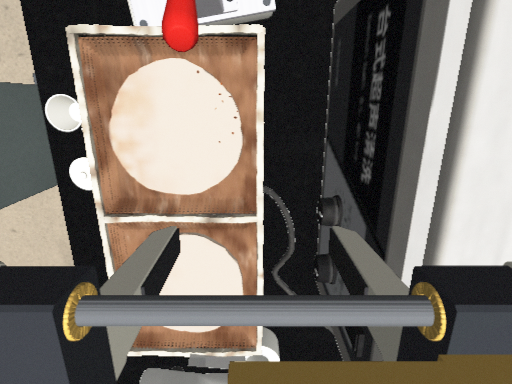

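```bash
python3 -m crank '[0,0,-1,0,0,-0.38, 0,0,-1,0,0,-0.38, 0,0,-1,0,0,-0.38, 1,0,0,0,0,0, 1,0,0,0,0,0]' -0.36; for i in 1 2; do python3 -m crank '[1,-0.1,0,0,0,0, 1,-0.1,0,0,0,0, 1,-0.1,0,0,0,0, 1,-0.1,0,0,0,0, 1,-0.1,0,0,0,0]'; done; python3 - <<'E'
from rig import robot
import cv2
from h import *
p=robot.snapshot("wrist"); cv2.imwrite("pics/w1.png",p["image"])
print(-p["R"].T@p["t"])
for s in ("scene",):
    q=robot.snapshot(s); print(ray(q,254,183,0))
E
```

```text
time: 1.68
tool_pos: [0.5926, 0.041, 0.2947]
ee_rot: [[-0.169, 0.986, -0.001], [0.986, 0.169, 0.0], [0.001, -0.001, -1.0]]
force: [0.4, 0.0, -0.4]
gripper_width: 0.0478
grasp_force: 0.0
time: 2.3
tool_pos: [0.5659, 0.1376, 0.2957]
ee_rot: [[-0.17, 0.985, 0.0], [0.985, 0.17, -0.0], [-0.0, 0.0, -1.0]]
force: [-0.5, 0.0, 0.0]
gripper_width: 0.03
grasp_force: 0.0
time: 2.92
tool_pos: [0.5391, 0.2344, 0.2956]
ee_rot: [[-0.17, 0.985, -0.0], [0.985, 0.17, 0.0], [0.0, -0.0, -1.0]]
force: [0.5, 0.5, 0.8]
gripper_width: 0.03
grasp_force: 0.0
[0.52436141 0.31510417 0.44475995]
[0.70538347 0.16194953 0.        ]
```

View pics/w1.png

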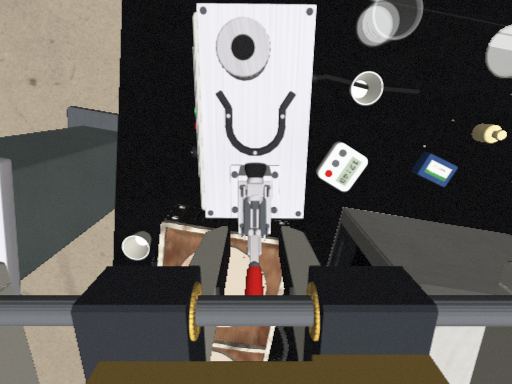

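The wrist view shows the mill from above: jar lid centre at (243,47), deck corners (197,6), (314,8), (306,217), (205,217), nest centre near (255,123), timer well clear.

```bash
python3 - <<'E'
from rig import robot
from h import *
p=robot.snapshot("wrist")
c=[ray(p,u,v,.056)[:2] for u,v in((197,6),(314,8),(306,217),(205,217))]
print(np.round(c,4))
a=(c[0]+c[1])/2;b=(c[2]+c[3])/2
f=(a-b)/np.linalg.norm(a-b);print("len",np.linalg.norm(a-b),"width",np.linalg.norm(c[0]-c[1]),np.linalg.norm(c[2]-c[3]),"f",f)
e=np.array([f[1],-f[0]])
N=np.r_[.531,.2865]
lid=ray(p,243,47,.118)[:2]
for n,P in (("a",a),("b",b),("lid",lid),("nestL",ray(p,221,95,.068)[:2]),("nestR",ray(p,292,96,.068)[:2]),("back",ray(p,255,154,.068)[:2]),("grip",ray(p,256,265,.205)[:2])):
  d=P-N; print(n,P.round(4),"local",(d@e).round(4),(d@f).round(4))
E
```

```text
[[0.4404 0.4091]
 [0.5748 0.4305]
 [0.6239 0.1738]
 [0.4821 0.149 ]]
len 0.2623553535492756 width 0.13603803788490426 0.14394739720935368 f [-0.17299566  0.98492259]
a [0.5076 0.4198] local -0.0 0.1353
b [0.553  0.1614] local -0.0 -0.127
lid [0.5038 0.3661] local -0.013 0.0831
nestL [0.4828 0.3166] local -0.0422 0.038
nestR [0.5685 0.3303] local 0.0445 0.0367
back [0.5363 0.2523] local -0.0007 -0.0346
grip [0.5506 0.1736] local -0.0003 -0.1146
```

```bash
python3 -m crank '[1,-0.06,0,0,0,0, 1,-0.06,0,0,0,0, 1,-0.06,0,0,0,0, 1,-0.06,0,0,0,0, 1,-0.06,0,0,0,0]'; python3 -m crank '[1,-0.06,0,0,0,0, 1,-0.06,0,0,0,0, 1,-0.06,0,0,0,0, 1,-0.06,0,0,0,0, 0.6,-0.06,0.3,0,0,0]'; python3 -m crank '[0,0,1,0,0,0, 0,0,1,0,0,0, 0,0,1,0,0,0, 0,0,1,0,0,0, 0,0,1,0,0,0]';python3 -m crank '[0,0,1,0,0,0, 0,0,1,0,0,0, 0,0,1,0,0,0, 0,0,1,0,0,0, 0,0,0.9,0,0,0]'; python3 -m crank '[-0.3,0,0.1,0,0,0, -0.2,0,0,0,0,0, 0,0,0,0,0,0]'
```

```text
time: 3.7
tool_pos: [0.5161, 0.3322, 0.2956]
ee_rot: [[-0.171, 0.985, -0.0], [0.985, 0.171, -0.0], [-0.0, -0.0, -1.0]]
force: [-0.3, 0.3, 0.2]
gripper_width: 0.0299
grasp_force: 0.0
time: 4.32
tool_pos: [0.4947, 0.4218, 0.2899]
ee_rot: [[-0.171, 0.985, 0.001], [0.985, 0.171, 0.001], [0.001, 0.001, -1.0]]
force: [0.2, -0.0, 0.1]
gripper_width: 0.0297
grasp_force: 0.0
time: 4.95
tool_pos: [0.495, 0.4199, 0.1881]
ee_rot: [[-0.17, 0.985, -0.0], [0.985, 0.17, -0.0], [-0.0, -0.0, -1.0]]
force: [0.6, 0.2, 0.4]
gripper_width: 0.0298
grasp_force: 0.0
time: 5.58
tool_pos: [0.4948, 0.4202, 0.0902]
ee_rot: [[-0.17, 0.985, -0.0], [0.985, 0.17, -0.0], [-0.0, -0.0, -1.0]]
force: [-0.1, -0.5, 0.8]
gripper_width: 0.0298
grasp_force: 0.0
time: 5.95
tool_pos: [0.4975, 0.4104, 0.0909]
ee_rot: [[-0.17, 0.986, 0.002], [0.986, 0.17, 0.001], [0.001, 0.002, -1.0]]
force: [0.7, -0.1, 0.2]
gripper_width: 0.0297
grasp_force: 0.0
```

```bash
python3 -m crank '[-0.2,0,0,0,0,0, -0.2,0,0,0,0,0, -0.2,0,0,0,0,0, -0.2,0,0,0,0,0, -0.2,0,0,0,0,0]'; python3 -m crank '[-0.2,0.03,0,0,0,0, -0.2,0.03,0,0,0,0, -0.2,0.04,0,0,0,0, -0.2,0.04,0,0,0,0, -0.2,0.04,0,0,0,0]'; python3 - <<'E'
from rig import robot
import cv2
p=robot.snapshot("wrist"); cv2.imwrite("pics/w2.png",p["image"])
E
```

```text
time: 6.58
tool_pos: [0.5001, 0.3909, 0.0898]
ee_rot: [[-0.17, 0.985, 0.0], [0.985, 0.17, 0.001], [0.001, 0.0, -1.0]]
force: [0.4, 3.2, -0.0]
gripper_width: 0.0295
grasp_force: 1.3
time: 7.2
tool_pos: [0.5071, 0.3714, 0.0897]
ee_rot: [[-0.17, 0.985, 0.0], [0.985, 0.17, 0.0], [0.0, 0.0, -1.0]]
force: [-2.0, 2.8, 2.1]
gripper_width: 0.0295
grasp_force: 1.6
```

View pics/w2.png

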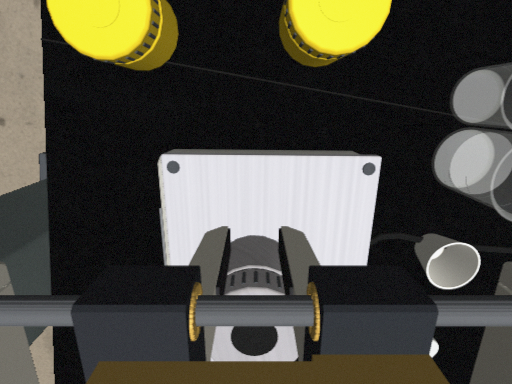

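The jar sits centred between the two fingertips (254,300) with about 3 N of push. Continuing with a lateral correction towards the nest axis.

```bash
python3 -m crank '[-0.2,0.06,0,0,0,0, -0.2,0.06,0,0,0,0, -0.2,0.06,0,0,0,0, -0.2,0.06,0,0,0,0, -0.2,0.05,0,0,0,0]'; python3 -m crank '[-0.2,0.05,0,0,0,0, -0.2,0.05,0,0,0,0, -0.2,0.04,0,0,0,0, -0.2,0.02,0,0,0,0, -0.2,0,0,0,0,0]';python3 -m crank '[-0.15,0,0,0,0,0, -0.15,0,0,0,0,0, -0.15,0,0,0,0,0]'
```

```text
time: 7.88
tool_pos: [0.5163, 0.3527, 0.0897]
ee_rot: [[-0.17, 0.985, 0.0], [0.985, 0.17, 0.0], [0.0, 0.0, -1.0]]
force: [-2.1, 4.0, 1.9]
gripper_width: 0.03
grasp_force: 1.8
time: 8.5
tool_pos: [0.5229, 0.3335, 0.0897]
ee_rot: [[-0.17, 0.985, 0.0], [0.985, 0.17, 0.0], [-0.0, 0.0, -1.0]]
force: [-0.9, 3.0, 0.9]
gripper_width: 0.0299
grasp_force: 1.8
time: 8.88
tool_pos: [0.5242, 0.3247, 0.0897]
ee_rot: [[-0.17, 0.985, 0.0], [0.985, 0.17, 0.0], [0.0, 0.0, -1.0]]
force: [-0.6, 2.6, 1.2]
gripper_width: 0.0301
grasp_force: 1.8
```

```bash
python3 -m crank '[-0.1,0,0,0,0,0, -0.1,0,0,0,0,0, -0.1,0,0,0,0,0]'; python3 -m crank '[-0.08,0,0,0,0,0]';python3 -m crank '[-0.08,0,0,0,0,0]';python3 -m crank '[-0.08,0,0,0,0,0]'
```

```text
time: 9.25
tool_pos: [0.5252, 0.3189, 0.0897]
ee_rot: [[-0.17, 0.985, -0.0], [0.985, 0.17, 0.0], [0.0, 0.0, -1.0]]
force: [-0.4, 3.7, 0.6]
gripper_width: 0.0297
grasp_force: 1.8
time: 9.38
tool_pos: [0.5255, 0.3173, 0.0896]
ee_rot: [[-0.17, 0.985, -0.0], [0.985, 0.17, 0.0], [0.0, -0.0, -1.0]]
force: [-1.1, 4.2, 2.0]
gripper_width: 0.0301
grasp_force: 1.8
time: 9.5
tool_pos: [0.5258, 0.3158, 0.0896]
ee_rot: [[-0.17, 0.985, 0.0], [0.985, 0.17, 0.0], [0.0, 0.0, -1.0]]
force: [-2.0, 6.4, 3.2]
gripper_width: 0.0297
grasp_force: 2.8
time: 9.62
tool_pos: [0.5261, 0.3153, 0.0901]
ee_rot: [[-0.17, 0.985, 0.0], [0.985, 0.17, 0.002], [0.002, 0.001, -1.0]]
force: [-2.1, 11.4, 2.5]
gripper_width: 0.0295
grasp_force: 4.7
```

```bash
python3 -m crank '[-0.06,0,0,0,0,0, 0,0,0,0,0,0]'; python3 -m crank '[0.3,0,0,0,0,0, 0.8,0,0,0,0,0, 1,0,0,0,0,0, 1,0,-0.5,0,0,0, 0.5,0,-1,0,0,0]'; python3 -m crank '[0,0,-1,0,0,0, 0,0,-1,0,0,0, 0,0,-1,0,0,0, 0,0,-1,0,0,0, 0,0,-1,0,0,0]'; python3 -m crank '[0,0,-1,0,0,0, 0,0,-1,0,0,0, 0,0,-1,0,0,0, 0,0,-1,0,0,0, -1,0,-1,0,0,0]' -1; python3 - <<'E'
from rig import robot
import cv2
from h import *
p=robot.snapshot("wrist"); cv2.imwrite("pics/w3.png",p["image"])
q=robot.snapshot("scene"); cv2.imwrite("pics/crop3.png",cv2.resize(q["image"][130:280,180:330],(600,600),interpolation=cv2.INTER_CUBIC))
# bath: top corner & hotplate rim
print(ray(q,204,85,.2), ray(q,254,183,0))
for n in("hotplate",):
  pass
E
```

```text
time: 9.88
tool_pos: [0.5262, 0.3151, 0.0904]
ee_rot: [[-0.171, 0.985, 0.001], [0.985, 0.171, 0.004], [0.003, 0.001, -1.0]]
force: [-2.2, 11.7, 2.4]
gripper_width: 0.0299
grasp_force: 5.2
time: 10.5
tool_pos: [0.5129, 0.3855, 0.1198]
ee_rot: [[-0.172, 0.985, -0.001], [0.985, 0.172, -0.001], [-0.001, -0.002, -1.0]]
force: [0.3, -0.2, -0.2]
gripper_width: 0.0299
grasp_force: 0.0
time: 11.12
tool_pos: [0.5141, 0.3837, 0.2211]
ee_rot: [[-0.17, 0.985, 0.0], [0.985, 0.17, 0.0], [0.0, 0.0, -1.0]]
force: [0.1, 1.2, -0.8]
gripper_width: 0.0296
grasp_force: 0.0
time: 11.75
tool_pos: [0.5171, 0.3645, 0.3207]
ee_rot: [[-0.172, 0.985, -0.0], [0.985, 0.172, 0.0], [0.0, -0.0, -1.0]]
force: [0.0, 0.0, 0.1]
gripper_width: 0.0003
grasp_force: 0.0
[0.97847229 0.16541207 0.2       ] [0.70538347 0.16194953 0.        ]
```

View pics/w3.png

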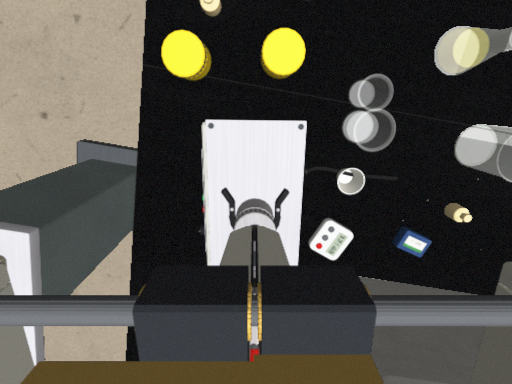

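View pics/crop3.png

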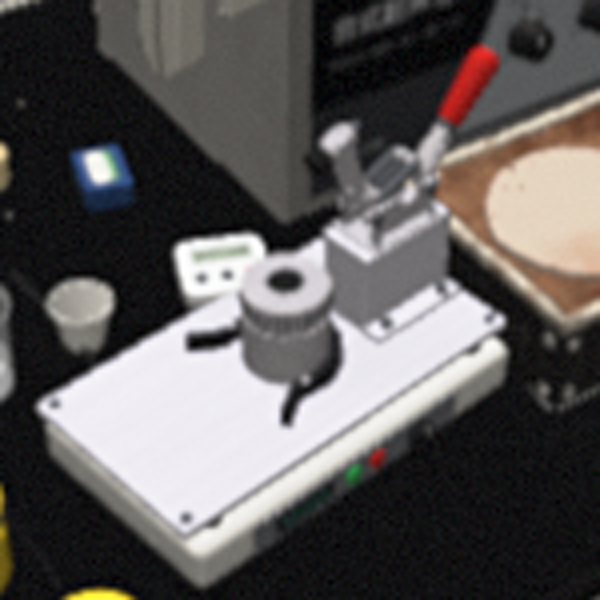

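The jar stands home in the nest (lid centre crop (286,280)), bystanders untouched, and the handle still open. I'll check the lid position in numbers and move behind the handle.

```bash
python3 - <<'E'
from rig import robot
from h import *
q=robot.snapshot("scene"); d=ray(q,180+286/4-.4,130+281/4-.4,.118)[:2]-np.r_[.531,.2865]
print(d@[.985,.171],d@[-.171,.985])
E
for i in 1 2; do python3 -m crank '[-1,0,0,0,0,0, -1,0,0,0,0,0, -1,0,0,0,0,0, -1,0,0,0,0,0, -1,0,0,0,0,0]'; done;  python3 -m crank '[-1,0,0,0,0,0, -1,0,0,0,0,0, -1,0,0,0,0,0, -0.85,0,0,0,0,0, 0,0,0.5,0,0,0]';  python3 -m crank '[0,0,1,0,0,0, 0,0,1,0,0,0, 0,0,1,0,0,0, 0,0,1,0,0,0, 0,0,1,0,0,0]';  python3 -m crank '[0,0,0.7,0,0,0, 0,0,0,0,0,0]'
```

```text
-0.00016125633678678382 -0.0007584623150475097
time: 12.52
tool_pos: [0.5347, 0.2641, 0.3196]
ee_rot: [[-0.17, 0.985, -0.0], [0.985, 0.17, -0.0], [-0.0, -0.0, -1.0]]
force: [0.5, 0.8, -0.7]
gripper_width: 0.0003
grasp_force: 0.0
time: 13.15
tool_pos: [0.5517, 0.1659, 0.3196]
ee_rot: [[-0.17, 0.985, 0.0], [0.985, 0.17, 0.0], [0.0, 0.0, -1.0]]
force: [0.1, -0.2, -0.2]
gripper_width: 0.0006
grasp_force: 0.0
time: 13.78
tool_pos: [0.5653, 0.09, 0.3102]
ee_rot: [[-0.168, 0.986, 0.002], [0.986, 0.168, 0.0], [-0.0, 0.002, -1.0]]
force: [0.1, 0.3, 0.7]
gripper_width: 0.0005
grasp_force: 0.0
time: 14.4
tool_pos: [0.5644, 0.0915, 0.2081]
ee_rot: [[-0.17, 0.985, -0.0], [0.985, 0.17, -0.0], [0.0, -0.0, -1.0]]
force: [-0.2, -0.8, -0.0]
gripper_width: 0.0004
grasp_force: 0.0
time: 14.65
tool_pos: [0.5638, 0.0912, 0.194]
ee_rot: [[-0.17, 0.985, -0.002], [0.985, 0.17, -0.0], [0.0, -0.002, -1.0]]
force: [0.3, -0.1, 0.0]
gripper_width: 0.0006
grasp_force: 0.0
```

```bash
python3 -m crank '[0.3,0,0,0,0,0, 0.3,0,0,0,0,0, 0.3,0,-0.1,0,0,0, 0.3,0,-0.1,0,0,0, 0.3,0,-0.15,0,0,0]';python3 -m crank '[0.3,0,-0.15,0,0,0, 0.3,0,-0.15,0,0,0, 0.3,0,-0.1,0,0,0, 0.3,0,-0.1,0,0,0, 0.3,0,-0.1,0,0,0]'; python3 - <<'E'
from rig import robot
import cv2
q=robot.snapshot("scene"); cv2.imwrite("pics/crop4.png",cv2.resize(q["image"][130:280,180:330],(600,600),interpolation=cv2.INTER_CUBIC))
E
```

```text
time: 15.28
tool_pos: [0.5595, 0.1214, 0.2032]
ee_rot: [[-0.17, 0.985, 0.001], [0.985, 0.17, 0.0], [0.0, 0.001, -1.0]]
force: [1.0, -0.9, 0.8]
gripper_width: 0.0004
grasp_force: 0.7
time: 15.9
tool_pos: [0.5541, 0.1508, 0.2145]
ee_rot: [[-0.17, 0.985, -0.0], [0.985, 0.17, -0.0], [-0.0, -0.001, -1.0]]
force: [0.5, -3.1, -2.8]
gripper_width: 0.0005
grasp_force: 1.4
```

View pics/crop4.png

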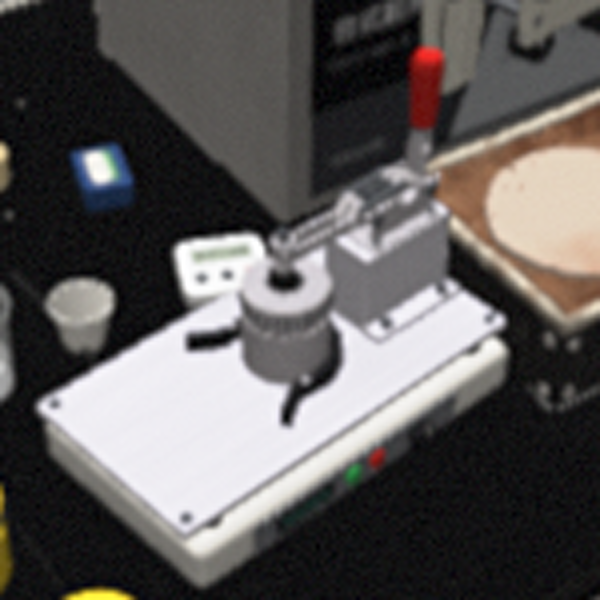

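The foot (crop (285,275)) is on the jar lid and the handle is about upright (427,60). Pushing on over the dead point.

```bash
python3 -m crank '[0.25,0,-0.05,0,0,0, 0.25,0,0,0,0,0, 0.25,0,0,0,0,0]'; python3 -m crank '[0.2,0,0,0,0,0, 0.2,0,0,0,0,0]';python3 -m crank '[0.15,0,0,0,0,0]';python3 -m crank '[0.15,0,0,0,0,0]'
```

```text
time: 16.32
tool_pos: [0.552, 0.1636, 0.2158]
ee_rot: [[-0.169, 0.986, 0.0], [0.986, 0.169, -0.003], [-0.003, -0.0, -1.0]]
force: [0.4, -10.2, 2.4]
gripper_width: 0.0004
grasp_force: 4.8
time: 16.58
tool_pos: [0.5505, 0.1728, 0.2156]
ee_rot: [[-0.17, 0.986, -0.0], [0.986, 0.17, -0.001], [-0.001, -0.0, -1.0]]
force: [-0.4, 0.2, 0.2]
gripper_width: 0.0008
grasp_force: 0.1
time: 16.7
tool_pos: [0.5498, 0.1766, 0.2156]
ee_rot: [[-0.17, 0.985, -0.0], [0.985, 0.17, 0.001], [0.001, -0.0, -1.0]]
force: [0.3, -0.4, -0.1]
gripper_width: 0.0007
grasp_force: 0.0
time: 16.82
tool_pos: [0.5494, 0.1786, 0.2155]
ee_rot: [[-0.17, 0.985, -0.0], [0.985, 0.17, -0.001], [-0.001, -0.0, -1.0]]
force: [1.3, -10.7, -0.7]
gripper_width: 0.0007
grasp_force: 4.4
```

It snapped (the force dropped to zero) and has now met the stop. Backing off and checking.

```bash
python3 -m crank '[-0.5,0,0,0,0,0, -1,0,0,0,0,0, -1,0,0,0,0,0, -0.5,0,-1,0,0,0, 0,0,-1,0,0,0]'; python3 -m crank '[0,0,-1,0,0,0, 0,0,-1,0,0,0, -1,0,-1,0,0,0, 0,0,0,0,0,0, 0,0,0,0,0,0]'; python3 - <<'E'
from rig import robot
import cv2
q=robot.snapshot("scene"); cv2.imwrite("pics/crop5.png",cv2.resize(q["image"][120:280,150:400],(800,512),interpolation=cv2.INTER_CUBIC))
E
```

```text
time: 17.45
tool_pos: [0.5601, 0.1187, 0.2576]
ee_rot: [[-0.168, 0.986, 0.001], [0.986, 0.168, 0.0], [0.0, 0.001, -1.0]]
force: [-0.1, 0.7, 0.1]
gripper_width: 0.0007
grasp_force: 0.0
time: 18.08
tool_pos: [0.5629, 0.0999, 0.315]
ee_rot: [[-0.169, 0.986, -0.001], [0.986, 0.169, 0.0], [0.0, -0.001, -1.0]]
force: [0.2, 0.2, -0.7]
gripper_width: 0.0004
grasp_force: 0.0
```

View pics/crop5.png

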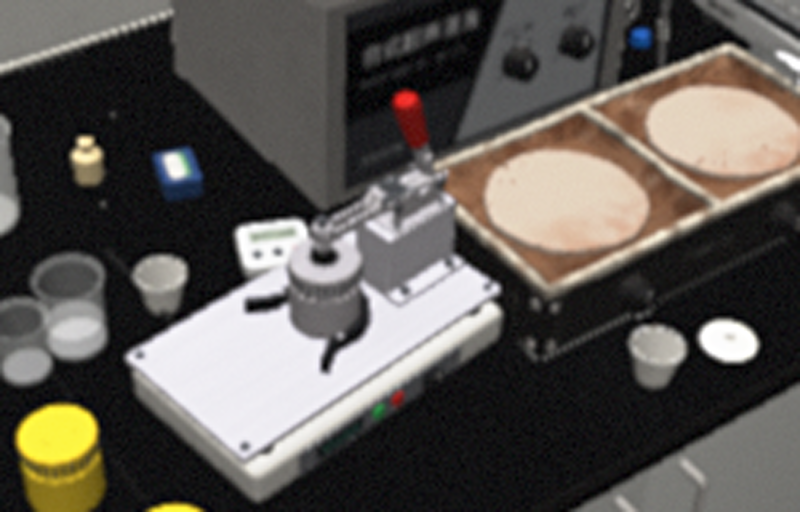

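The handle is leaning over towards the nest and locked (crop (407,100)), the foot is on the lid (322,250), the jar is home, and the hand is clear.

```bash
python3 -c "
from rig import robot
print(robot.job_done())"
```

```text
the job is handed in; nothing more can be done
None
```

The steel jar is home in the nest and the clamp is snapped and locked with its foot on the lid; nothing else on the bench was touched, the hand is clear, and I handed the job in at about 18 s on the robot's clock.

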